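# Find the case that rattles and hold it out over the hand-over tray

## Task

Three closed plywood cases stand in a row and a heavy part has come loose inside just one of them: working from the robot's left to right, lift each case clear of the bench and rock it about 25 degrees, left end down and then right end down, with a moment's rest each way, to feel which one rattles. Stand the two sound cases back upright about where they stood, and present the rattling one: hold it level and still in the gripper, a hand's breadth (about 10 cm) above the middle of the hand-over tray. Finish while holding it there, and leave the bottle and the wooden egg where they are.

Things in the scene. Friction and masses are not known exactly. Their poses are not given: they have to be found in the camera images.
- case_left: leftmost (+y) of three identical closed plywood cases in a row: 56 (x) by 130 (y) by 56 (z) mm, on the lid's middle a wooden grip block 26 (x) by 40 (y) mm, 36 tall (top at 92); brass catch facing the robot; cannot open. Origin: centre of the underside; z up, y along it towards its left end, x away from the robot. Turned up to 0.3 rad. Mass centre (no ball) 34 mm up
- case_middle: the middle case, same as case_left. Each case weighs 0.2 to 0.64 kg. One of the three, any of them, has besides a loose 0.19 kg steel ball, 36 mm across, in its flat-floored cavity, 44 by 118 by 42 mm; so weight alone does not tell which. Tipped, the ball rolls at once to the lower end, up to 41 mm off the middle: a knock and a shift of up to 0.08 N m in the moment about the case's x
- case_right: the rightmost (-y) case, same as case_left. Gripped with the fingers closing along its y on the 40 mm of the grip block it cannot swing in the grip; gripped along x it may pivot when the ball rolls. The ball stays at the lower end down to a slant of 0.05 rad. (The rules' case_..._c0 is the cavity floor inside a case: only the loose ball presses on it)
- tray: the hand-over tray: a low open wooden tray fixed to the bench beyond the cases, 110 (x) by 180 (y) by 18 (z) mm, walls 6 mm; origin: centre of its underside; y along its length. Turned by up to 0.2 rad
- tray_mid (a point): the middle of the tray's inner floor, 6 mm above the bench
- glue: bystander: a yellow bottle with a blue cap, 60 mm across, 170 mm tall, standing; origin: centre of its underside
- egg: bystander: a turned wooden egg on its foot, 60 mm across, 87 mm tall; origin: centre of its underside

How it is judged (in metres and radians):
On the way, in this order (a step that is already met when the one before it is completed fails the run):
1. the left case, held clear of the bench, is tipped left end down by at least 15 degrees (height (world z) of case_left above 0.05 m and contact force between the fingers and case_left above 1 N and angle between case_left's own y axis and vertical above 1.8308 rad), for 0.2 s.
2. then the left case, held clear of the bench, is tipped right end down by at least 15 degrees (height (world z) of case_left above 0.05 m and contact force between the fingers and case_left above 1 N and angle between case_left's own y axis and vertical below 1.3108 rad), for 0.2 s.
3. the middle case, held clear of the bench, is tipped left end down by at least 15 degrees (height (world z) of case_middle above 0.05 m and contact force between the fingers and case_middle above 1 N and angle between case_middle's own y axis and vertical above 1.8308 rad), for 0.2 s.
4. then the middle case, held clear of the bench, is tipped right end down by at least 15 degrees (height (world z) of case_middle above 0.05 m and contact force between the fingers and case_middle above 1 N and angle between case_middle's own y axis and vertical below 1.3108 rad), for 0.2 s.
5. the right case, held clear of the bench, is tipped left end down by at least 15 degrees (height (world z) of case_right above 0.05 m and contact force between the fingers and case_right above 1 N and angle between case_right's own y axis and vertical above 1.8308 rad), for 0.2 s.
6. then the right case, held clear of the bench, is tipped right end down by at least 15 degrees (height (world z) of case_right above 0.05 m and contact force between the fingers and case_right above 1 N and angle between case_right's own y axis and vertical below 1.3108 rad), for 0.2 s.
At the end, for the whole second after the job is handed in: The rattling case is held in the fingers, underside 60 to 220 mm above the bench, middle within 40 mm of the tray's middle seen from above, level within 0.15 rad, still, clear of the tray; the other two stand upright (0.1 rad), at rest and let go, within 50 mm of where they began (((height (world z) of case_left between 0.06 and 0.22 m and horizontal distance between case_left and tray_mid below 0.04 m and angle between case_left's own z axis and vertical below 0.15 rad and linear speed of case_left below 0.05 m/s and contact force between the fingers and case_left above 3 N and contact force between case_left and tray below 0.1 N and contact force between case_left_c0 and anything else above 0.4 N and distance of each of case_middle, case_right from where it was at the start of the episode below 0.05 m and angle between each of case_middle, case_right's own z axis and vertical below 0.1 rad and linear speed of each of case_middle, case_right below 0.02 m/s and contact force between each of the arm, the fingers and case_middle below 0.1 N and contact force between each of the arm, the fingers and case_right below 0.1 N) or (height (world z) of case_middle between 0.06 and 0.22 m and horizontal distance between case_middle and tray_mid below 0.04 m and angle between case_middle's own z axis and vertical below 0.15 rad and linear speed of case_middle below 0.05 m/s and contact force between the fingers and case_middle above 3 N and contact force between case_middle and tray below 0.1 N and contact force between case_middle_c0 and anything else above 0.4 N and distance of each of case_left, case_right from where it was at the start of the episode below 0.05 m and angle between each of case_left, case_right's own z axis and vertical below 0.1 rad and linear speed of each of case_left, case_right below 0.02 m/s and contact force between each of the arm, the fingers and case_left below 0.1 N and contact force between each of the arm, the fingers and case_right below 0.1 N) or (height (world z) of case_right between 0.06 and 0.22 m and horizontal distance between case_right and tray_mid below 0.04 m and angle between case_right's own z axis and vertical below 0.15 rad and linear speed of case_right below 0.05 m/s and contact force between the fingers and case_right above 3 N and contact force between case_right and tray below 0.1 N and contact force between case_right_c0 and anything else above 0.4 N and distance of each of case_left, case_middle from where it was at the start of the episode below 0.05 m and angle between each of case_left, case_middle's own z axis and vertical below 0.1 rad and linear speed of each of case_left, case_middle below 0.02 m/s and contact force between each of the arm, the fingers and case_left below 0.1 N and contact force between each of the arm, the fingers and case_middle below 0.1 N))); the arm keeps its last pose, push and grip.
It fails at once if the glue is pushed more than 30 mm or tipped over (distance of glue from where it was at the start of the episode above 0.03 m or angle between glue's own z axis and vertical above 0.5 rad).
It fails at once if the egg is pushed more than 30 mm or tipped over (distance of egg from where it was at the start of the episode above 0.03 m or angle between egg's own z axis and vertical above 0.5 rad).
It also fails if it takes over 72 s, if anything falls off the work surface, if the arm or the gripper's body presses on something with over 40 N, if the wrist force passes 120 N, or if a joint passes its speed limit or range.

## Robot

A 7-joint arm with a two-finger parallel gripper is mounted at the origin on the work surface. World frame = base frame: x ahead of the robot, y to its left, z up, the work surface at z = 0. Lengths are in mm, angles in rad, forces in N, time in s.
With the tool pointing down it reaches from about 350 to 775 mm from the base axis. Payload 3.1 kg.
Tool frame: the origin (TCP) lies at the very end of the fingers, on their centre line; the grasp point (between the pads) lies 19 mm behind it; z points along the fingers, y is the line along which they close (so a half turn about z gives the same grasp; the last joint's range is limited). The gripper opens to 85 mm and grips with 20 to 120 N. Pads are 22 mm wide; open, the fingers measure 114 mm over their backs; the gripper's body (76 mm by 85 mm) begins 54 mm behind the grasp point. The pads swing forward as they close: fully open they stand 13 mm farther back than shut.
Start: joints at [1.219, 0.311, 0.014, 1.512, -0.004, 1.319, -0.027], TCP at [167.71, -523.823, 231.304] pointing down, gripper open.
Joint ranges: [-2.7, 2.7], [-0.3, 1.91], [-1.27, 1.3], [0.12, 2.57], [-1.44, 4.58], [0.2, 2.03], [-3.05, 3.05]. Speed limits (rad/s): [2.79, 2.79, 3.14, 3.14, 3.14, 3.14, 3.14].

## Interface

Orientations are given as a unit quaternion [x, y, z, w].
In Python, from bench import manip gives the robot as it stands.
- The arm moves only by the shell command python3 -m pendant 'ROWS' [FORCE]. ROWS is JSON, a list of rows, each an object of numbers: "tx", "ty", "tz": the shift along the tool's x, y, z in cm; "ax", "ay", "az": the turn, a rotation vector about the tool's x, y, z in degrees; "grip": the finger opening in cm, from 0 to 8.54. A call has 1 to 12 rows; each row is the pose to reach, as a shift and turn from the pose commanded when the call began, along the tool's axes at that moment; what a row does not reach only later rows make up. A row lasts 1/10 s, in which the tool goes at most 50 mm and 8.59 degrees, less where a joint would pass 70% of its speed; a pose out of reach is approached as far as the arm can. A call with a gripper value outside its range is refused whole. The fingers move at their own pace and stop on an object; FORCE is the grip in N (left out, the last holds). Time passes only in rows, so rows that repeat a pose let the fingers close. It gives the time, the measured TCP pose, the force, the opening and the grip force at its end, in the units of the state.
- manip.state(): the state, without advancing time (a new reading comes with each control period).
- manip.capture(name): name is "scene" or "top" or "wrist"; returns a dict with "img" (384x512x3 uint8, blue, green, red), "fovy" (degrees; the focal length in pixels is half the picture's height over the tangent of half this angle, whatever the lens; pixels are square), "cx", "cy" (the principal point, pixels), "dist_coeffs" ([k1, k2, p1, p2, k3] as OpenCV has them; the pictures are not rectified), "extrinsics" (4x4, takes a point from world to camera coordinates); the wrist camera has in their place "mount" (4x4, takes a point from camera to tool coordinates, whose origin is the TCP and whose axes are the flange's). Camera axes: x right, y down, z forward; pixel columns grow to the right and rows downward; lengths in mm; the calibration is good to about 2 mm. A picture is of the moment at which its call begins: read the wrist's pose just before it. There is no depth.
- manip.close_job(): hands the job in; it is judged then, once.
The state is a dict: "t": time; "joints": joint angles; "dq": joint speeds; "joint_efforts": joint torques, N m; "eef_pos": TCP position; "tcp_rot": TCP orientation; "wrist_force": force on the tool from outside, world axes, zero at the start; "moment": the same for the moment, N m; "opening": finger opening in mm; "finger_force": force on a finger pad.
Only numpy, scipy, OpenCV 4.12 (cv2) and the standard library are available. Lean on these libraries where they do the work, as an engineer would, in place of code of your own. Each camera call takes 0.05 s, during which the arm holds its last target. There are 200 camera calls.

## Working session

There is one attempt and no reset: what is moved stays moved. The work goes in short steps, Python scripts to look and compute and a shell command to move; the robot and the scene stay as the last step left them, time stands still between calls to the robot, and variables do not carry over. Pictures are saved under pics/ and viewed, at most 10 in all, crops included, and the job is handed in when it is done.

```bash
mkdir -p pics; ls
python3 - <<'E'
from bench import manip
import cv2,numpy as np
s=manip.state();print(s)
for n in("scene","top"):
    c=manip.capture(n);cv2.imwrite(f"pics/{n}0.png",c["img"])
    print(n,c["fovy"],c["cx"],c["cy"],c["dist_coeffs"],np.round(c["extrinsics"],3).tolist())
E
```

```text
pics
{'t': 0.0, 'joints': array([ 1.21933175,  0.31173919,  0.01397659,  1.51307395, -0.00438416,
        1.31917412, -0.02721681]), 'dq': array([-0.00046248,  0.00152736,  0.002207  , -0.00201318,  0.00066335,
        0.00046454, -0.0005747 ]), 'joint_efforts': array([ 5.47824930e-04, -3.79919672e+01,  1.46443066e-01, -2.30596322e+01,
        1.21900751e-02,  1.35775193e-02, -5.15413035e-06]), 'eef_pos': array([ 167.45033196, -523.12435161,  230.20678572]), 'tcp_rot': array([ 9.88022948e-01,  1.54302485e-01, -2.35308886e-04, -1.15839132e-03]), 'wrist_force': array([-0.32197624,  0.12913205,  0.53976842]), 'moment': array([-0.00305687, -0.02222361,  0.02276337]), 'finger_force': 0.0, 'opening': 85.3389853938373}
scene 51.715510754427214 258.0735861049339 192.9650898133922 [0.04642414 0.         0.         0.         0.        ] [[-0.694, 0.72, 0.004, 367.139], [0.585, 0.567, -0.579, -274.208], [-0.42, -0.399, -0.815, 1372.628], [0.0, 0.0, 0.0, 1.0]]
top 47.63790493203601 252.13833720266408 197.53655515918192 [-0.00437279  0.          0.          0.          0.        ] [[-0.004, -1.0, -0.004, -2.336], [-0.989, 0.004, -0.147, 561.319], [0.147, 0.003, -0.989, 1121.418], [0.0, 0.0, 0.0, 1.0]]
```

View pics/top0.png

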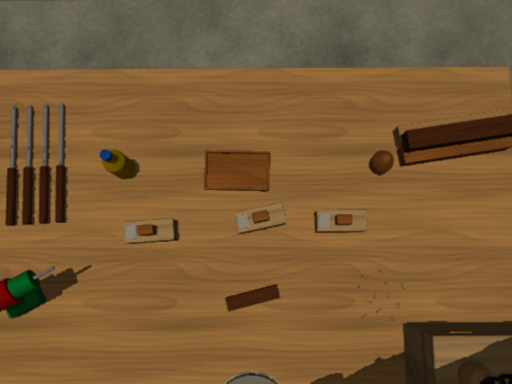

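View pics/scene0.png

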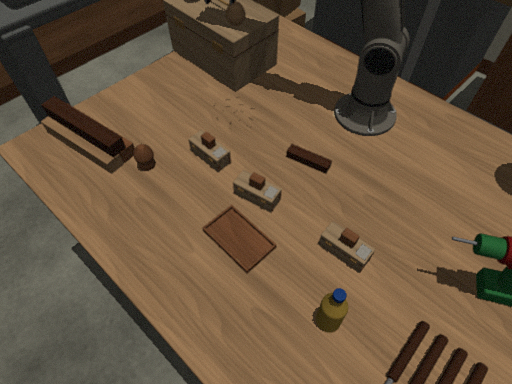

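Top view: cases near (150,231), (261,217) and (341,220); tray (237,171); bottle (113,162); egg (381,162). Next I measure them.

```bash
cat > h.py <<'E'
import cv2,numpy as np
from bench import manip
def K(c):
    f=c["img"].shape[0]/2/np.tan(np.radians(c["fovy"])/2)
    return np.array([[f,0,c["cx"]],[0,f,c["cy"]],[0,0,1.]])
def ext(c,pose=None):
    if "extrinsics" in c: return np.array(c["extrinsics"])
    from scipy.spatial.transform import Rotation as R
    T=np.eye(4);T[:3,:3]=R.from_quat(pose["tcp_rot"]).as_matrix();T[:3,3]=pose["eef_pos"]
    return np.linalg.inv(T@np.array(c["mount"]))
def rays(c,px,z,E):
    u=cv2.undistortPoints(np.float64(px).reshape(-1,1,2),K(c),np.array(c["dist_coeffs"])).reshape(-1,2)
    d=np.c_[u,np.ones(len(u))]@E[:3,:3]; o=-E[:3,:3].T@E[:3,3]
    return o+d*((z-o[2])/d[:,2])[:,None]
def blobs(m,amin):
    cs,_=cv2.findContours(m.astype(np.uint8),cv2.RETR_EXTERNAL,cv2.CHAIN_APPROX_NONE)
    return [k for k in cs if cv2.contourArea(k)>=amin]
E
python3 - <<'E'
from h import *
c=manip.capture("top");E=ext(c);hsv=cv2.cvtColor(c["img"],cv2.COLOR_BGR2HSV)
for p in[(140,225),(165,231),(146,230),(150,240),(261,216),(245,219),(278,212),(344,219),(323,220),(237,171),(207,171),(100,200),(300,250)]:print(p,hsv[p[1],p[0]])
big=cv2.resize(c["img"][140:250,90:400],None,fx=2.58,fy=2.58,interpolation=cv2.INTER_CUBIC);cv2.imwrite("pics/topbig.png",np.clip(big*1.6,0,255).astype(np.uint8))
E
```

```text
(140, 225) [ 14 169 107]
(165, 231) [ 17 135 142]
(146, 230) [ 13 198 117]
(150, 240) [ 17 135 128]
(261, 216) [ 14 201 113]
(245, 219) [ 19  45 136]
(278, 212) [ 17 133 136]
(344, 219) [ 13 202 110]
(323, 220) [ 18  47 137]
(237, 171) [ 13 191 103]
(207, 171) [ 13 203  79]
(100, 200) [ 16 161 133]
(300, 250) [ 16 160 131]
```

View pics/topbig.png

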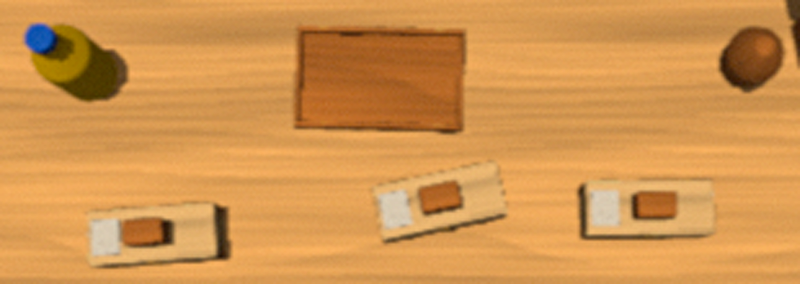

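The enlarged crop shows the grip blocks as red-brown, the lids pale with white labels on their left halves, and the tray red-brown. All three can be separated by saturation.

Run:
```python
from h import *
c=manip.capture("top");E=ext(c);hsv=cv2.cvtColor(c["img"],cv2.COLOR_BGR2HSV);H,S,V=[hsv[...,i].astype(int) for i in range(3)]
def rep(name,m,amin,z,box):
    mm=np.zeros_like(m);x0,y0,x1,y1=box;mm[y0:y1,x0:x1]=m[y0:y1,x0:x1]
    for k in blobs(mm,amin):
        P=rays(c,k.reshape(-1,2),z,E)[:,:2].astype(np.float32)
        r=cv2.minAreaRect(P);M=cv2.moments(P.reshape(-1,1,2));
        d=cv2.boxPoints(r);e=max([d[1]-d[0],d[2]-d[1]],key=np.linalg.norm);a=np.degrees(np.arctan2(-e[0],e[1]));a=(a+90)%180-90
        print(name,"cen",np.round(r[0],1),"mom",round(M['m10']/M['m00'],1),round(M['m01']/M['m00'],1),"size",np.round(r[1],1),"ang",round(a,1))
row=(115,195,380,250)
rep("block",(S>180)&(V>90),50,92,row)
rep("lid",cv2.morphologyEx((((S<148)&(V>100))|((S>180)&(V>90))).astype(np.uint8),cv2.MORPH_OPEN,np.ones((5,5)))>0,300,56,row)
rep("tray",(S>178)&(V<115),500,18,(190,140,290,195))
rep("cap",(H>100)&(H<130)&(S>150),20,170,(90,140,140,190))
rep("glue",(H>22)&(H<32)&(S>150),50,75,(90,140,140,190))
rep("egg",(H<14)&(S>150)&(V<110),100,45,(365,140,395,180))
```

```text
block cen [474.2 267.6] mom 473.8 268.0 size [22.4 35.6] ang 6.9
block cen [ 497.8 -237.7] mom 498.0 -238.4 size [35.6 20.4] ang -0.2
block cen [506.9 -24.6] mom 506.9 -24.6 size [22.  36.4] ang 11.1
lid cen [474.1 267.2] mom 472.4 267.7 size [ 54.9 128.7] ang 3.9
lid cen [ 498.8 -238.3] mom 497.1 -238.1 size [129.5  52.5] ang -0.2
lid cen [507.6 -24.5] mom 506.2 -24.9 size [ 55.4 130.8] ang 11.8
tray cen [641.7  38.5] mom 641.5 38.1 size [178.6 111.5] ang -2.1
cap cen [647.6 348.8] mom 648.4 348.8 size [26.8 22. ] ang -44.4
glue cen [653.  336.3] mom 646.6 344.5 size [59.8 39.5] ang -87.5
```

```bash
cat > go.py <<'E'
import sys,numpy as np
from bench import manip
from scipy.spatial.transform import Rotation as R
def rel(x,y,z,yaw,frm=None):
    s=manip.state();p,q=frm or (s["eef_pos"],R.from_quat(s["tcp_rot"]))
    T=R.from_euler("z",yaw,degrees=True)*R.from_euler("x",180,degrees=True)
    print("t cm",np.round(q.inv().apply(np.array([x,y,z])-p)/10,2),"rot deg",np.round((q.inv()*T).as_rotvec(degrees=True),1))
a=list(map(float,sys.argv[1:]))
for i in range(0,len(a),4): rel(*a[i:i+4])
E
python3 go.py 420 -60 230 4  474 267 210 4
```

```text
t cm [ 38.17 -36.43   0.11] rot deg [-0.1  0.  13.8]
t cm [ 53.29 -65.93   2.15] rot deg [-0.1  0.  13.8]
```

```bash
python3 -m pendant '[{"tx":3,"ty":-3,"az":1},{"tx":7,"ty":-7,"az":3},{"tx":11,"ty":-10.5,"az":4},{"tx":14,"ty":-13.5,"az":5},{"tx":17.5,"ty":-17,"az":6},{"tx":21,"ty":-20,"az":8},{"tx":24.5,"ty":-23.5,"az":9},{"tx":28,"ty":-27,"az":10},{"tx":31.5,"ty":-30,"az":11.5},{"tx":35,"ty":-33.5,"az":12.5},{"tx":38.2,"ty":-36.4,"az":13.8}]'; python3 go.py 474 267 210 4
```

```text
t cm [ 53.29 -65.93   2.15] rot deg [-0.1  0.  13.8]$[0]: bad value
```

```bash
python3 -m pendant '[{"tx":3,"ty":-3,"tz":0,"ax":0,"ay":0,"az":1,"grip":8.5},{"tx":7,"ty":-7,"tz":0,"ax":0,"ay":0,"az":3,"grip":8.5},{"tx":11,"ty":-10.5,"tz":0,"ax":0,"ay":0,"az":4,"grip":8.5},{"tx":14,"ty":-13.5,"tz":0,"ax":0,"ay":0,"az":5,"grip":8.5},{"tx":17.5,"ty":-17,"tz":0,"ax":0,"ay":0,"az":6,"grip":8.5},{"tx":21,"ty":-20,"tz":0,"ax":0,"ay":0,"az":8,"grip":8.5},{"tx":24.5,"ty":-23.5,"tz":0,"ax":0,"ay":0,"az":9,"grip":8.5},{"tx":28,"ty":-27,"tz":0,"ax":0,"ay":0,"az":10,"grip":8.5},{"tx":31.5,"ty":-30,"tz":0,"ax":0,"ay":0,"az":11.5,"grip":8.5},{"tx":35,"ty":-33.5,"tz":0,"ax":0,"ay":0,"az":12.5,"grip":8.5},{"tx":38.2,"ty":-36.4,"tz":0,"ax":0,"ay":0,"az":13.8,"grip":8.5}]'; python3 go.py 474 267 210 4
```

```text
t: 1.3
eef_pos: [421.1, -58.1, 231.5]
tcp_rot: [0.999, 0.035, 0.0, 0.0]
wrist_force: [1.3, 0.1, -0.3]
opening: 85.1
finger_force: 0.0
t cm [  7.54 -32.06   2.15] rot deg [ 0. -0. -0.]
```

```bash
python3 -m pendant '[{"tx":0.9,"ty":-4,"tz":0.2,"ax":0,"ay":0,"az":0,"grip":8.5},{"tx":1.8,"ty":-8,"tz":0.8,"ax":0,"ay":0,"az":0,"grip":8.5},{"tx":2.8,"ty":-12,"tz":1.5,"ax":0,"ay":0,"az":0,"grip":8.5},{"tx":3.7,"ty":-16,"tz":2.5,"ax":0,"ay":0,"az":0,"grip":8.5},{"tx":4.7,"ty":-20,"tz":3.5,"ax":0,"ay":0,"az":0,"grip":8.5},{"tx":5.6,"ty":-24,"tz":4.5,"ax":0,"ay":0,"az":0,"grip":8.5},{"tx":6.6,"ty":-28,"tz":5.5,"ax":0,"ay":0,"az":0,"grip":8.5},{"tx":7.2,"ty":-31,"tz":6.5,"ax":0,"ay":0,"az":0,"grip":8.5},{"tx":7.5,"ty":-32,"tz":7,"ax":0,"ay":0,"az":0,"grip":8.5},{"tx":7.5,"ty":-32,"tz":7,"ax":0,"ay":0,"az":0,"grip":8.5}]'; python3 go.py 474 267 62 4
python3 - <<'E'
from h import *
s=manip.state();c=manip.capture("wrist");cv2.imwrite("pics/w1.png",c["img"]);print(s["joints"].round(2))
E=ext(c,s);hsv=cv2.cvtColor(c["img"],cv2.COLOR_BGR2HSV);S=hsv[...,1];V=hsv[...,2]
for k in blobs((S>180)&(V>80),400):
    P=rays(c,k.reshape(-1,2),92,E)[:,:2].astype(np.float32);r=cv2.minAreaRect(P);print(np.round(r[0],1),np.round(r[1],1),round(r[2],1))
E
```

```text
t: 2.3
eef_pos: [472.3, 264.8, 160.2]
tcp_rot: [0.999, 0.036, -0.001, 0.0]
wrist_force: [-1.0, 0.2, 0.2]
opening: 85.1
finger_force: 0.0
t cm [ 0.21 -0.21  9.82] rot deg [0.  0.1 0.1]
[-0.04  0.43 -0.67  1.62  0.28  1.19 -2.28]
```

View pics/w1.png

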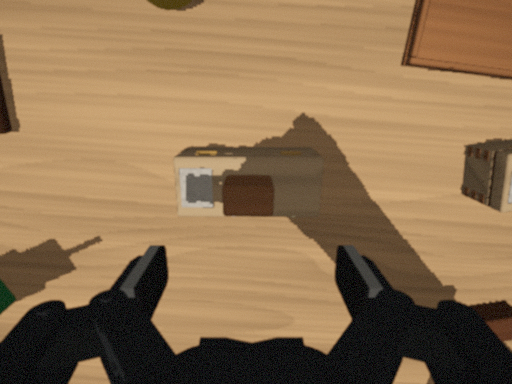

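The wrist view shows the left case square to the fingers, with its grip block at about (248,196), roughly midway between the fingertips at (150,250) and (355,250). I'll cast that block to z=92 as a check.

```bash
cat > wb.py <<'E'
from h import *
import sys
s=manip.state();c=manip.capture("wrist");E=ext(c,s);hsv=cv2.cvtColor(c["img"],cv2.COLOR_BGR2HSV);H=hsv[...,0];S=hsv[...,1].astype(int);V=hsv[...,2]
m=(S>170)&(V>35)&(H<16);m[260:]=0
for k in blobs(m,800):
    P=rays(c,k.reshape(-1,2),92,E)[:,:2].astype(np.float32);r=cv2.minAreaRect(P);print(k.reshape(-1,2).mean(0).round(),np.round(r[0],1),np.round(r[1],1),round(r[2],1))
E
python3 wb.py
python3 - <<'E'
from h import *
s=manip.state();c=manip.capture("wrist");E=ext(c,s);hsv=cv2.cvtColor(c["img"],cv2.COLOR_BGR2HSV)
print(hsv[195,250],hsv[180,250],hsv[212,250],hsv[195,300],hsv[195,235])
print(rays(c,[(223,176),(273,176),(224,216),(273,216),(248,196)],92,E).round(1)[:,:2].tolist())
E
sed -i 's/(S>170)&(V>35)/(S>165)\&(V>20)\&(V<75)/;s/blobs(m,800)/blobs(m,600)/' wb.py; python3 wb.py
```

```text
[ 13 144  83] [  9 126  69] [ 16 189  81] [ 16  96 104] [ 11 143  82]
[[493.5, 286.1], [496.0, 248.7], [461.2, 284.1], [463.7, 245.7], [479.0, 266.4]]
```

Left block checks out at (474–479, 266). I'll descend and grip.

```bash
python3 -m pendant '[{"tx":0.2,"ty":-0.2,"tz":2,"ax":0,"ay":0,"az":0,"grip":8.5},{"tx":0.2,"ty":-0.2,"tz":5,"ax":0,"ay":0,"az":0,"grip":8.5},{"tx":0.2,"ty":-0.2,"tz":8,"ax":0,"ay":0,"az":0,"grip":8.5},{"tx":0.2,"ty":-0.2,"tz":9.5,"ax":0,"ay":0,"az":0,"grip":8.5},{"tx":0.2,"ty":-0.2,"tz":9.7,"ax":0,"ay":0,"az":0,"grip":7},{"tx":0.2,"ty":-0.2,"tz":9.7,"ax":0,"ay":0,"az":0,"grip":5},{"tx":0.2,"ty":-0.2,"tz":9.7,"ax":0,"ay":0,"az":0,"grip":3},{"tx":0.2,"ty":-0.2,"tz":9.7,"ax":0,"ay":0,"az":0,"grip":3},{"tx":0.2,"ty":-0.2,"tz":9.7,"ax":0,"ay":0,"az":0,"grip":3},{"tx":0.2,"ty":-0.2,"tz":9.7,"ax":0,"ay":0,"az":0,"grip":3}]' 80
```

```text
t: 3.5
eef_pos: [476.7, 266.7, 66.3]
tcp_rot: [0.999, 0.034, 0.002, -0.001]
wrist_force: [0.0, -0.7, 6.9]
opening: 38.5
finger_force: 82.1
```

```bash
cat > st.py <<'E'
import sys
from bench import manip
from scipy.spatial.transform import Rotation as R
s=manip.state();q=R.from_quat(s["tcp_rot"])
print(round(s["t"],2),"pos",s["eef_pos"].round(1),"rel-down rotvec",(R.from_euler("x",180,degrees=True).inv()*q).as_rotvec(degrees=True).round(1),"F",q.inv().apply(s["wrist_force"]).round(2),"Mtool",q.inv().apply(s["moment"]).round(3),"Mw",s["moment"].round(3),"j",s["joints"].round(2),"open",round(s["opening"],1))
E
python3 -m pendant '[{"tx":0,"ty":0,"tz":-0.5,"ax":0,"ay":0,"az":0,"grip":3},{"tx":0,"ty":0,"tz":-2,"ax":0,"ay":0,"az":0,"grip":3},{"tx":0,"ty":0,"tz":-4,"ax":0,"ay":0,"az":0,"grip":3},{"tx":0,"ty":0,"tz":-6,"ax":0,"ay":0,"az":0,"grip":3},{"tx":0,"ty":0,"tz":-8,"ax":0,"ay":0,"az":0,"grip":3},{"tx":0,"ty":0,"tz":-10,"ax":0,"ay":0,"az":0,"grip":3},{"tx":0,"ty":0,"tz":-11.5,"ax":0,"ay":0,"az":0,"grip":3},{"tx":0,"ty":0,"tz":-12,"ax":0,"ay":0,"az":0,"grip":3},{"tx":0,"ty":0,"tz":-12,"ax":0,"ay":0,"az":0,"grip":3},{"tx":0,"ty":0,"tz":-12,"ax":0,"ay":0,"az":0,"grip":3},{"tx":0,"ty":0,"tz":-12,"ax":0,"ay":0,"az":0,"grip":3}]' >/dev/null; python3 st.py
python3 -m pendant '[{"tx":0,"ty":0,"tz":0,"ax":-4,"ay":0,"az":0,"grip":3},{"tx":0,"ty":0,"tz":0,"ax":-9,"ay":0,"az":0,"grip":3},{"tx":0,"ty":0,"tz":0,"ax":-14,"ay":0,"az":0,"grip":3},{"tx":0,"ty":0,"tz":0,"ax":-19,"ay":0,"az":0,"grip":3},{"tx":0,"ty":0,"tz":0,"ax":-23,"ay":0,"az":0,"grip":3},{"tx":0,"ty":0,"tz":0,"ax":-25,"ay":0,"az":0,"grip":3},{"tx":0,"ty":0,"tz":0,"ax":-25,"ay":0,"az":0,"grip":3},{"tx":0,"ty":0,"tz":0,"ax":-25,"ay":0,"az":0,"grip":3},{"tx":0,"ty":0,"tz":0,"ax":-25,"ay":0,"az":0,"grip":3},{"tx":0,"ty":0,"tz":0,"ax":-25,"ay":0,"az":0,"grip":3},{"tx":0,"ty":0,"tz":0,"ax":-25,"ay":0,"az":0,"grip":3},{"tx":0,"ty":0,"tz":0,"ax":-25,"ay":0,"az":0,"grip":3}]' >/dev/null; python3 st.py
```

```text
4.6 pos [474.4 265.2 183. ] rel-down rotvec [-0.1 -0.1 -4. ] F [-0.74 -0.01  2.25] Mtool [ 0.027  0.041 -0.036] Mw [ 0.029 -0.039  0.036] j [-0.04  0.41 -0.68  1.59  0.27  1.24 -2.27] open 38.4
5.8 pos [475.4 265.4 184.6] rel-down rotvec [-25.    0.9  -3.8] F [ 0.57 -1.61  1.99] Mtool [0.605 0.01  0.03 ] Mw [ 0.605  0.019 -0.023] j [-0.4   0.58 -0.57  1.39  0.57  1.61 -2.53] open 38.8
```

```bash
python3 -m pendant '[{"tx":0,"ty":0,"tz":0,"ax":4,"ay":0,"az":0,"grip":3},{"tx":0,"ty":0,"tz":0,"ax":9,"ay":0,"az":0,"grip":3},{"tx":0,"ty":0,"tz":0,"ax":14,"ay":0,"az":0,"grip":3},{"tx":0,"ty":0,"tz":0,"ax":18,"ay":0,"az":0,"grip":3},{"tx":0,"ty":0,"tz":0,"ax":20,"ay":0,"az":0,"grip":3},{"tx":0,"ty":0,"tz":0,"ax":20,"ay":0,"az":0,"grip":3},{"tx":0,"ty":0,"tz":0,"ax":20,"ay":0,"az":0,"grip":3},{"tx":0,"ty":0,"tz":0,"ax":20,"ay":0,"az":0,"grip":3},{"tx":0,"ty":0,"tz":0,"ax":20,"ay":0,"az":0,"grip":3}]' >/dev/null; python3 st.py
python3 -m pendant '[{"tx":0,"ty":0,"tz":0,"ax":4,"ay":0,"az":0,"grip":3},{"tx":0,"ty":0,"tz":0,"ax":9,"ay":0,"az":0,"grip":3},{"tx":0,"ty":0,"tz":0,"ax":14,"ay":0,"az":0,"grip":3},{"tx":0,"ty":0,"tz":0,"ax":19,"ay":0,"az":0,"grip":3},{"tx":0,"ty":0,"tz":0,"ax":24,"ay":0,"az":0,"grip":3},{"tx":0,"ty":0,"tz":0,"ax":28,"ay":0,"az":0,"grip":3},{"tx":0,"ty":0,"tz":0,"ax":30,"ay":0,"az":0,"grip":3},{"tx":0,"ty":0,"tz":0,"ax":30,"ay":0,"az":0,"grip":3},{"tx":0,"ty":0,"tz":0,"ax":30,"ay":0,"az":0,"grip":3},{"tx":0,"ty":0,"tz":0,"ax":30,"ay":0,"az":0,"grip":3},{"tx":0,"ty":0,"tz":0,"ax":30,"ay":0,"az":0,"grip":3},{"tx":0,"ty":0,"tz":0,"ax":30,"ay":0,"az":0,"grip":3}]' >/dev/null; python3 st.py
python3 -m pendant '[{"tx":0,"ty":0,"tz":0,"ax":-4,"ay":0,"az":0,"grip":3},{"tx":0,"ty":0,"tz":0,"ax":-9,"ay":0,"az":0,"grip":3},{"tx":0,"ty":0,"tz":0,"ax":-14,"ay":0,"az":0,"grip":3},{"tx":0,"ty":0,"tz":0,"ax":-18,"ay":0,"az":0,"grip":3},{"tx":0,"ty":0,"tz":0,"ax":-20,"ay":0,"az":0,"grip":3},{"tx":0,"ty":0,"tz":0,"ax":-20,"ay":0,"az":0,"grip":3},{"tx":0,"ty":0,"tz":0,"ax":-20,"ay":0,"az":0,"grip":3},{"tx":0,"ty":0,"tz":0,"ax":-20,"ay":0,"az":0,"grip":3},{"tx":0,"ty":0,"tz":0,"ax":-20,"ay":0,"az":0,"grip":3}]' >/dev/null; python3 st.py; python3 go.py 476 266.5 73 4
```

```text
6.7 pos [474.6 266.8 184.1] rel-down rotvec [-5.   0.1 -4.1] F [-0.68 -0.94  1.96] Mtool [ 0.145 -0.038 -0.015] Mw [0.142 0.049 0.012] j [-0.12  0.44 -0.66  1.55  0.34  1.31 -2.34] open 38.4
7.9 pos [474.9 266.7 184.6] rel-down rotvec [25.  -0.8 -4. ] F [-1.    0.74  1.92] Mtool [-0.643  0.005  0.018] Mw [-0.642 -0.043 -0.019] j [ 0.39  0.39 -0.84  1.75 -0.15  0.99 -1.81] open 38.6
8.8 pos [475.5 264.7 184.1] rel-down rotvec [ 5.  -0.2 -3.8] F [-0.4   0.41  1.56] Mtool [-0.172  0.017  0.008] Mw [-0.171 -0.028 -0.009] j [ 0.05  0.39 -0.71  1.62  0.19  1.18 -2.19] open 38.7
t cm [ 0.07  0.79 11.08] rot deg [-5.   0.  -0.2]
```

```bash
python3 -m pendant '[{"tx":0,"ty":0.2,"tz":1,"ax":-2,"ay":0,"az":0,"grip":3},{"tx":0,"ty":0.4,"tz":3,"ax":-4,"ay":0,"az":0,"grip":3},{"tx":0.1,"ty":0.5,"tz":5,"ax":-5,"ay":0,"az":0,"grip":3},{"tx":0.1,"ty":0.6,"tz":7,"ax":-5,"ay":0,"az":0,"grip":3},{"tx":0.1,"ty":0.7,"tz":9,"ax":-5,"ay":0,"az":0,"grip":3},{"tx":0.1,"ty":0.8,"tz":10.5,"ax":-5,"ay":0,"az":0,"grip":3},{"tx":0.1,"ty":0.8,"tz":11,"ax":-5,"ay":0,"az":0,"grip":3},{"tx":0.1,"ty":0.8,"tz":11,"ax":-5,"ay":0,"az":0,"grip":3},{"tx":0.1,"ty":0.8,"tz":11,"ax":-5,"ay":0,"az":0,"grip":3}]' >/dev/null; python3 st.py;python3 go.py 476 266.5 66 4
```

```text
9.7 pos [476.7 267.8  74.8] rel-down rotvec [ 0.1  0.1 -3.9] F [-0.09  0.73  1.96] Mtool [ 0.07  -0.012  0.004] Mw [ 0.069  0.016 -0.004] j [-0.08  0.52 -0.63  1.72  0.36  1.02 -2.34] open 38.6
t cm [-0.08  0.12  0.88] rot deg [-0.1 -0.1 -0.1]
```

```bash
python3 -m pendant '[{"tx":0,"ty":0,"tz":0.4,"ax":0,"ay":0,"az":0,"grip":3},{"tx":0,"ty":0,"tz":0.7,"ax":0,"ay":0,"az":0,"grip":3},{"tx":0,"ty":0,"tz":0.9,"ax":0,"ay":0,"az":0,"grip":3},{"tx":0,"ty":0,"tz":0.9,"ax":0,"ay":0,"az":0,"grip":3},{"tx":0,"ty":0,"tz":0.9,"ax":0,"ay":0,"az":0,"grip":4.5},{"tx":0,"ty":0,"tz":0.9,"ax":0,"ay":0,"az":0,"grip":6},{"tx":0,"ty":0,"tz":0.9,"ax":0,"ay":0,"az":0,"grip":8.5},{"tx":0,"ty":0,"tz":0.9,"ax":0,"ay":0,"az":0,"grip":8.5},{"tx":0,"ty":0,"tz":0.9,"ax":0,"ay":0,"az":0,"grip":8.5},{"tx":0,"ty":0,"tz":-1,"ax":0,"ay":0,"az":0,"grip":8.5},{"tx":0,"ty":0,"tz":-5,"ax":0,"ay":0,"az":0,"grip":8.5},{"tx":0,"ty":0,"tz":-9,"ax":0,"ay":0,"az":0,"grip":8.5}]' >/dev/null; python3 st.py;python3 go.py 507 -24.5 150 11.5
```

```text
10.9 pos [475.3 267.1 164.3] rel-down rotvec [-0.  -0.1 -4. ] F [ 0.31  0.41 -0.53] Mtool [ 0.003  0.061 -0.044] Mw [ 0.008 -0.061  0.044] j [-0.05  0.43 -0.68  1.61  0.28  1.21 -2.28] open 84.9
t cm [ 1.15 29.31  1.45] rot deg [ 0.   0.1 -7.5]
```

```bash
python3 -m pendant '[{"tx":0.1,"ty":2,"tz":0,"ax":0,"ay":0,"az":-0.5,"grip":8.5},{"tx":0.2,"ty":6,"tz":0,"ax":0,"ay":0,"az":-1.5,"grip":8.5},{"tx":0.4,"ty":10,"tz":0,"ax":0,"ay":0,"az":-2.5,"grip":8.5},{"tx":0.6,"ty":14,"tz":0,"ax":0,"ay":0,"az":-3.5,"grip":8.5},{"tx":0.7,"ty":18,"tz":0,"ax":0,"ay":0,"az":-5,"grip":8.5},{"tx":0.9,"ty":22,"tz":0.3,"ax":0,"ay":0,"az":-6,"grip":8.5},{"tx":1,"ty":26,"tz":0.8,"ax":0,"ay":0,"az":-7,"grip":8.5},{"tx":1.1,"ty":28.5,"tz":1.2,"ax":0,"ay":0,"az":-7.5,"grip":8.5},{"tx":1.15,"ty":29.3,"tz":1.5,"ax":0,"ay":0,"az":-7.5,"grip":8.5},{"tx":1.15,"ty":29.3,"tz":1.5,"ax":0,"ay":0,"az":-7.5,"grip":8.5},{"tx":1.15,"ty":29.3,"tz":1.5,"ax":0,"ay":0,"az":-7.5,"grip":8.5}]' >/dev/null; python3 st.py;python3 go.py 507 -24.5 67 11.5
```

```text
12.0 pos [507.6 -21.5 149.2] rel-down rotvec [  0.1   0.  -11.6] F [ 1.04 -1.    0.33] Mtool [ 0.027 -0.016 -0.055] Mw [0.023 0.021 0.055] j [ 0.5   0.35 -0.62  1.73  0.22  1.13 -1.56] open 85.0
t cm [-0.13  0.29  8.22] rot deg [-0.1 -0.   0.1]
```

Run:
```python
from h import *
s=manip.state();c=manip.capture("wrist");w=c["img"]
t=manip.capture("top")["img"][140:260,90:400]
cv2.imwrite("pics/w2.png",np.hstack([cv2.resize(w,(400,300)),cv2.resize(t,(400,300))]))
```

```text
(no output)
```

View pics/w2.png

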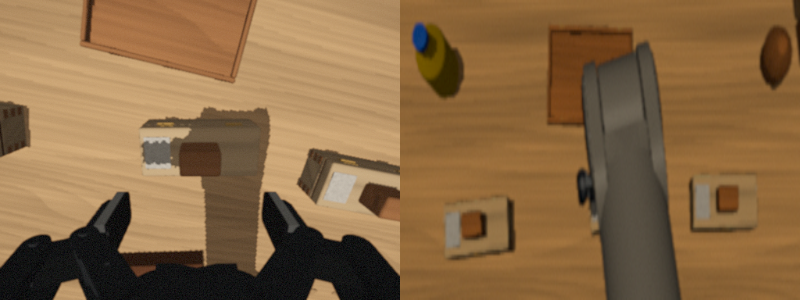

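Left image: the middle case's block at (200,158) is centred between the fingers. Right image: the left case is back upright in its place. I'll descend, grip and lift.

```bash
python3 -m pendant '[{"tx":0,"ty":0.1,"tz":2,"ax":0,"ay":0,"az":0,"grip":8.5},{"tx":0,"ty":0.1,"tz":5,"ax":0,"ay":0,"az":0,"grip":8.5},{"tx":0,"ty":0.1,"tz":7.3,"ax":0,"ay":0,"az":0,"grip":8.5},{"tx":0,"ty":0.1,"tz":8,"ax":0,"ay":0,"az":0,"grip":7},{"tx":0,"ty":0.1,"tz":8.1,"ax":0,"ay":0,"az":0,"grip":5},{"tx":0,"ty":0.1,"tz":8.1,"ax":0,"ay":0,"az":0,"grip":3},{"tx":0,"ty":0.1,"tz":8.1,"ax":0,"ay":0,"az":0,"grip":3},{"tx":0,"ty":0.1,"tz":8.1,"ax":0,"ay":0,"az":0,"grip":3},{"tx":0,"ty":0.1,"tz":8.1,"ax":0,"ay":0,"az":0,"grip":3}]' 80 | tail -2; python3 st.py
python3 -m pendant '[{"tx":0,"ty":0,"tz":-0.5,"ax":0,"ay":0,"az":0,"grip":3},{"tx":0,"ty":0,"tz":-2,"ax":0,"ay":0,"az":0,"grip":3},{"tx":0,"ty":0,"tz":-4,"ax":0,"ay":0,"az":0,"grip":3},{"tx":0,"ty":0,"tz":-6,"ax":0,"ay":0,"az":0,"grip":3},{"tx":0,"ty":0,"tz":-8,"ax":0,"ay":0,"az":0,"grip":3},{"tx":0,"ty":0,"tz":-10,"ax":0,"ay":0,"az":0,"grip":3},{"tx":0,"ty":0,"tz":-11.5,"ax":0,"ay":0,"az":0,"grip":3},{"tx":0,"ty":0,"tz":-12,"ax":0,"ay":0,"az":0,"grip":3},{"tx":0,"ty":0,"tz":-12,"ax":0,"ay":0,"az":0,"grip":3},{"tx":0,"ty":0,"tz":-12,"ax":0,"ay":0,"az":0,"grip":3},{"tx":0,"ty":0,"tz":-12,"ax":0,"ay":0,"az":0,"grip":3}]' >/dev/null; python3 st.py
```

```text
opening: 38.5
finger_force: 82.5
13.0 pos [509.5 -24.4  69.6] rel-down rotvec [ -0.    0.2 -11.5] F [-0.19 -1.43 -5.76] Mtool [ 0.136 -0.002 -0.013] Mw [0.133 0.029 0.014] j [ 0.47  0.45 -0.58  1.82  0.3   0.95 -1.62] open 38.5
14.1 pos [506.7 -25.1 186.6] rel-down rotvec [  0.   -0.2 -11.5] F [-0.53  0.34  5.52] Mtool [-0.021  0.045  0.003] Mw [-0.011 -0.049 -0.003] j [ 0.51  0.32 -0.63  1.68  0.2   1.21 -1.53] open 38.4
```

```bash
cat > av.py <<'E'
import numpy as np
from bench import manip
from scipy.spatial.transform import Rotation as R
L=[]
for i in range(6):
    s=manip.state();q=R.from_quat(s["tcp_rot"]);L.append(np.r_[q.inv().apply(s["wrist_force"]),q.inv().apply(s["moment"])]);
    if i<5: manip.capture("top")
L=np.array(L);rv=(R.from_euler("x",180,degrees=True).inv()*q).as_rotvec(degrees=True)
print(round(s["t"],2),s["eef_pos"].round(1),"tilt",rv.round(1),"F",L[:,:3].mean(0).round(2),"Mx",L[:,3].mean().round(3),"+-",L[:,3].std().round(3),"j",s["joints"].round(2),round(s["opening"],1))
E
python3 -m pendant '[{"tx":0,"ty":0,"tz":0,"ax":-4,"ay":0,"az":0,"grip":3},{"tx":0,"ty":0,"tz":0,"ax":-9,"ay":0,"az":0,"grip":3},{"tx":0,"ty":0,"tz":0,"ax":-14,"ay":0,"az":0,"grip":3},{"tx":0,"ty":0,"tz":0,"ax":-19,"ay":0,"az":0,"grip":3},{"tx":0,"ty":0,"tz":0,"ax":-23,"ay":0,"az":0,"grip":3},{"tx":0,"ty":0,"tz":0,"ax":-25,"ay":0,"az":0,"grip":3},{"tx":0,"ty":0,"tz":0,"ax":-25,"ay":0,"az":0,"grip":3},{"tx":0,"ty":0,"tz":0,"ax":-25,"ay":0,"az":0,"grip":3},{"tx":0,"ty":0,"tz":0,"ax":-25,"ay":0,"az":0,"grip":3},{"tx":0,"ty":0,"tz":0,"ax":-25,"ay":0,"az":0,"grip":3}]' >/dev/null; python3 av.py
python3 -m pendant '[{"tx":0,"ty":0,"tz":0,"ax":4,"ay":0,"az":0,"grip":3},{"tx":0,"ty":0,"tz":0,"ax":9,"ay":0,"az":0,"grip":3},{"tx":0,"ty":0,"tz":0,"ax":14,"ay":0,"az":0,"grip":3},{"tx":0,"ty":0,"tz":0,"ax":18,"ay":0,"az":0,"grip":3},{"tx":0,"ty":0,"tz":0,"ax":20,"ay":0,"az":0,"grip":3},{"tx":0,"ty":0,"tz":0,"ax":20,"ay":0,"az":0,"grip":3},{"tx":0,"ty":0,"tz":0,"ax":20,"ay":0,"az":0,"grip":3},{"tx":0,"ty":0,"tz":0,"ax":20,"ay":0,"az":0,"grip":3}]' >/dev/null; python3 av.py
python3 -m pendant '[{"tx":0,"ty":0,"tz":0,"ax":4,"ay":0,"az":0,"grip":3},{"tx":0,"ty":0,"tz":0,"ax":9,"ay":0,"az":0,"grip":3},{"tx":0,"ty":0,"tz":0,"ax":14,"ay":0,"az":0,"grip":3},{"tx":0,"ty":0,"tz":0,"ax":19,"ay":0,"az":0,"grip":3},{"tx":0,"ty":0,"tz":0,"ax":24,"ay":0,"az":0,"grip":3},{"tx":0,"ty":0,"tz":0,"ax":28,"ay":0,"az":0,"grip":3},{"tx":0,"ty":0,"tz":0,"ax":30,"ay":0,"az":0,"grip":3},{"tx":0,"ty":0,"tz":0,"ax":30,"ay":0,"az":0,"grip":3},{"tx":0,"ty":0,"tz":0,"ax":30,"ay":0,"az":0,"grip":3},{"tx":0,"ty":0,"tz":0,"ax":30,"ay":0,"az":0,"grip":3},{"tx":0,"ty":0,"tz":0,"ax":30,"ay":0,"az":0,"grip":3}]' >/dev/null; python3 av.py
python3 -m pendant '[{"tx":0,"ty":0,"tz":0,"ax":-4,"ay":0,"az":0,"grip":3},{"tx":0,"ty":0,"tz":0,"ax":-9,"ay":0,"az":0,"grip":3},{"tx":0,"ty":0,"tz":0,"ax":-14,"ay":0,"az":0,"grip":3},{"tx":0,"ty":0,"tz":0,"ax":-18,"ay":0,"az":0,"grip":3},{"tx":0,"ty":0,"tz":0,"ax":-20,"ay":0,"az":0,"grip":3},{"tx":0,"ty":0,"tz":0,"ax":-20,"ay":0,"az":0,"grip":3},{"tx":0,"ty":0,"tz":0,"ax":-20,"ay":0,"az":0,"grip":3},{"tx":0,"ty":0,"tz":0,"ax":-20,"ay":0,"az":0,"grip":3}]' >/dev/null; python3 av.py; python3 go.py 508 -24.5 72 11.5
```

```text
15.35 [507.9 -25.2 188.1] tilt [-24.9   2.5 -11.2] F [ 0.3  -2.18  4.76] Mx 0.952 +- 0.02 j [ 0.18  0.31 -0.59  1.76  0.63  1.27 -2.  ] 38.5
16.4 [507.8 -24.4 188. ] tilt [ -5.    0.5 -11.5] F [-0.32 -0.55  5.08] Mx 0.157 +- 0.028 j [ 0.45  0.3  -0.62  1.7   0.28  1.21 -1.62] 38.4
17.75 [507.9 -24.7 188.1] tilt [ 24.9  -2.5 -11.3] F [0.12 2.19 4.64] Mx -0.933 +- 0.035 j [ 0.76  0.48 -0.67  1.57 -0.13  1.33 -1.21] 38.6
18.8 [507.9 -25.5 187.8] tilt [  5.   -0.5 -11.4] F [0.37 0.71 4.97] Mx -0.14 +- 0.042 j [ 0.56  0.34 -0.62  1.65  0.12  1.23 -1.45] 38.4
t cm [ 0.03  0.92 11.54] rot deg [-5.   0.  -0.1]
```

```bash
python3 -m pendant '[{"tx":0,"ty":0.2,"tz":1,"ax":-2,"ay":0,"az":0,"grip":3},{"tx":0,"ty":0.4,"tz":3,"ax":-4,"ay":0,"az":0,"grip":3},{"tx":0,"ty":0.6,"tz":5,"ax":-5,"ay":0,"az":0,"grip":3},{"tx":0,"ty":0.8,"tz":7,"ax":-5,"ay":0,"az":0,"grip":3},{"tx":0,"ty":0.9,"tz":9,"ax":-5,"ay":0,"az":0,"grip":3},{"tx":0,"ty":0.9,"tz":10.5,"ax":-5,"ay":0,"az":0,"grip":3},{"tx":0,"ty":0.9,"tz":11.2,"ax":-5,"ay":0,"az":0,"grip":3},{"tx":0,"ty":0.9,"tz":11.2,"ax":-5,"ay":0,"az":0,"grip":3},{"tx":0,"ty":0.9,"tz":11.2,"ax":-5,"ay":0,"az":0,"grip":3}]' >/dev/null; python3 av.py;python3 go.py 508 -24.5 69 11.5
```

```text
19.95 [508.4 -24.3  76.4] tilt [ -0.    0.1 -11.4] F [-0.09 -0.29  4.7 ] Mx 0.069 +- 0.029 j [ 0.46  0.44 -0.57  1.82  0.28  0.97 -1.61] 38.5
t cm [-0.04  0.02  0.74] rot deg [ 0.  -0.1 -0.1]
```

```bash
python3 -m pendant '[{"tx":0,"ty":0,"tz":0.3,"ax":0,"ay":0,"az":0,"grip":3},{"tx":0,"ty":0,"tz":0.6,"ax":0,"ay":0,"az":0,"grip":3},{"tx":0,"ty":0,"tz":0.8,"ax":0,"ay":0,"az":0,"grip":3},{"tx":0,"ty":0,"tz":0.8,"ax":0,"ay":0,"az":0,"grip":3},{"tx":0,"ty":0,"tz":0.8,"ax":0,"ay":0,"az":0,"grip":4.5},{"tx":0,"ty":0,"tz":0.8,"ax":0,"ay":0,"az":0,"grip":6},{"tx":0,"ty":0,"tz":0.8,"ax":0,"ay":0,"az":0,"grip":8.5},{"tx":0,"ty":0,"tz":0.8,"ax":0,"ay":0,"az":0,"grip":8.5},{"tx":0,"ty":0,"tz":0.8,"ax":0,"ay":0,"az":0,"grip":8.5},{"tx":0,"ty":0,"tz":-1,"ax":0,"ay":0,"az":0,"grip":8.5},{"tx":0,"ty":0,"tz":-5,"ax":0,"ay":0,"az":0,"grip":8.5},{"tx":0,"ty":0,"tz":-9,"ax":0,"ay":0,"az":0,"grip":8.5}]' >/dev/null; python3 av.py;python3 go.py 498 -238 150 0
```

```text
21.4 [507.3 -24.3 165.3] tilt [ -0.   -0.  -11.4] F [ 0.52  0.32 -0.59] Mx 0.013 +- 0.035 j [ 0.5   0.33 -0.61  1.71  0.21  1.16 -1.54] 84.8
t cm [-5.15 20.76  1.53] rot deg [ 0.   0.  11.4]
```

```bash
python3 -m pendant '[{"tx":-0.5,"ty":2,"tz":0,"ax":0,"ay":0,"az":1,"grip":8.5},{"tx":-1.2,"ty":5,"tz":0,"ax":0,"ay":0,"az":3,"grip":8.5},{"tx":-2.2,"ty":9,"tz":0,"ax":0,"ay":0,"az":5,"grip":8.5},{"tx":-3.2,"ty":13,"tz":0.3,"ax":0,"ay":0,"az":7,"grip":8.5},{"tx":-4.2,"ty":17,"tz":0.8,"ax":0,"ay":0,"az":9.5,"grip":8.5},{"tx":-5,"ty":20,"tz":1.3,"ax":0,"ay":0,"az":11,"grip":8.5},{"tx":-5.15,"ty":20.8,"tz":1.5,"ax":0,"ay":0,"az":11.4,"grip":8.5},{"tx":-5.15,"ty":20.8,"tz":1.5,"ax":0,"ay":0,"az":11.4,"grip":8.5},{"tx":-5.15,"ty":20.8,"tz":1.5,"ax":0,"ay":0,"az":11.4,"grip":8.5}]' >/dev/null; python3 av.py
python3 - <<'E'
from h import *
w=manip.capture("wrist")["img"]
t=manip.capture("top")["img"][140:260,90:400]
cv2.imwrite("pics/w3.png",np.hstack([cv2.resize(w,(400,300)),cv2.resize(t,(400,300))]))
E
python3 go.py 498 -238 67 0
```

```text
22.55 [ 499.1 -236.6  151. ] tilt [ 0.   0.  -0.2] F [ 0.07 -0.   -0.36] Mx -0.003 +- 0.018 j [ 0.76  0.42 -0.48  1.62  0.2   1.16 -1.33] 85.1
t cm [-0.09  0.06  8.39] rot deg [ 0.  -0.   0.1]
```

View pics/w3.png

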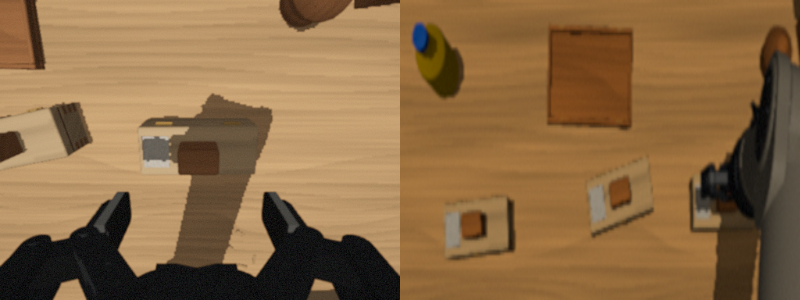

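The right case's block at (198,158) is centred between the fingers, and the other two cases stand in place. The same cycle goes on this one.

```bash
python3 -m pendant '[{"tx":0,"ty":0.1,"tz":2,"ax":0,"ay":0,"az":0,"grip":8.5},{"tx":0,"ty":0.1,"tz":5,"ax":0,"ay":0,"az":0,"grip":8.5},{"tx":0,"ty":0.1,"tz":7.3,"ax":0,"ay":0,"az":0,"grip":8.5},{"tx":0,"ty":0.1,"tz":8,"ax":0,"ay":0,"az":0,"grip":7},{"tx":0,"ty":0.1,"tz":8.2,"ax":0,"ay":0,"az":0,"grip":5},{"tx":0,"ty":0.1,"tz":8.2,"ax":0,"ay":0,"az":0,"grip":3},{"tx":0,"ty":0.1,"tz":8.2,"ax":0,"ay":0,"az":0,"grip":3},{"tx":0,"ty":0.1,"tz":8.2,"ax":0,"ay":0,"az":0,"grip":3},{"tx":0,"ty":0.1,"tz":8.2,"ax":0,"ay":0,"az":0,"grip":3}]' 80 | tail -2; python3 st.py
python3 -m pendant '[{"tx":0,"ty":0,"tz":-0.5,"ax":0,"ay":0,"az":0,"grip":3},{"tx":0,"ty":0,"tz":-2,"ax":0,"ay":0,"az":0,"grip":3},{"tx":0,"ty":0,"tz":-4,"ax":0,"ay":0,"az":0,"grip":3},{"tx":0,"ty":0,"tz":-6,"ax":0,"ay":0,"az":0,"grip":3},{"tx":0,"ty":0,"tz":-8,"ax":0,"ay":0,"az":0,"grip":3},{"tx":0,"ty":0,"tz":-10,"ax":0,"ay":0,"az":0,"grip":3},{"tx":0,"ty":0,"tz":-11.5,"ax":0,"ay":0,"az":0,"grip":3},{"tx":0,"ty":0,"tz":-12,"ax":0,"ay":0,"az":0,"grip":3},{"tx":0,"ty":0,"tz":-12,"ax":0,"ay":0,"az":0,"grip":3},{"tx":0,"ty":0,"tz":-12,"ax":0,"ay":0,"az":0,"grip":3}]' >/dev/null; python3 av.py
```

```text
opening: 38.3
finger_force: 83.8
23.55 pos [ 500.1 -239.4   70.2] rel-down rotvec [-0.1  0.2 -0.1] F [ 0.72 -0.13 -4.97] Mtool [0.293 0.114 0.022] Mw [ 0.294 -0.114 -0.021] j [ 0.75  0.5  -0.45  1.71  0.25  0.99 -1.36] open 38.3
24.8 [ 498.1 -239.1  187.8] tilt [ 0.  -0.1 -0.1] F [0.   0.03 6.25] Mx 0.013 +- 0.017 j [ 0.77  0.39 -0.48  1.56  0.19  1.24 -1.31] 38.3
```

```bash
python3 -m pendant '[{"tx":0,"ty":0,"tz":0,"ax":-4,"ay":0,"az":0,"grip":3},{"tx":0,"ty":0,"tz":0,"ax":-9,"ay":0,"az":0,"grip":3},{"tx":0,"ty":0,"tz":0,"ax":-14,"ay":0,"az":0,"grip":3},{"tx":0,"ty":0,"tz":0,"ax":-19,"ay":0,"az":0,"grip":3},{"tx":0,"ty":0,"tz":0,"ax":-23,"ay":0,"az":0,"grip":3},{"tx":0,"ty":0,"tz":0,"ax":-25,"ay":0,"az":0,"grip":3},{"tx":0,"ty":0,"tz":0,"ax":-25,"ay":0,"az":0,"grip":3},{"tx":0,"ty":0,"tz":0,"ax":-25,"ay":0,"az":0,"grip":3},{"tx":0,"ty":0,"tz":0,"ax":-25,"ay":0,"az":0,"grip":3},{"tx":0,"ty":0,"tz":0,"ax":-25,"ay":0,"az":0,"grip":3}]' >/dev/null; python3 av.py
python3 -m pendant '[{"tx":0,"ty":0,"tz":0,"ax":4,"ay":0,"az":0,"grip":3},{"tx":0,"ty":0,"tz":0,"ax":9,"ay":0,"az":0,"grip":3},{"tx":0,"ty":0,"tz":0,"ax":14,"ay":0,"az":0,"grip":3},{"tx":0,"ty":0,"tz":0,"ax":18,"ay":0,"az":0,"grip":3},{"tx":0,"ty":0,"tz":0,"ax":20,"ay":0,"az":0,"grip":3},{"tx":0,"ty":0,"tz":0,"ax":20,"ay":0,"az":0,"grip":3},{"tx":0,"ty":0,"tz":0,"ax":20,"ay":0,"az":0,"grip":3},{"tx":0,"ty":0,"tz":0,"ax":20,"ay":0,"az":0,"grip":3}]' >/dev/null; python3 av.py
python3 -m pendant '[{"tx":0,"ty":0,"tz":0,"ax":4,"ay":0,"az":0,"grip":3},{"tx":0,"ty":0,"tz":0,"ax":9,"ay":0,"az":0,"grip":3},{"tx":0,"ty":0,"tz":0,"ax":14,"ay":0,"az":0,"grip":3},{"tx":0,"ty":0,"tz":0,"ax":19,"ay":0,"az":0,"grip":3},{"tx":0,"ty":0,"tz":0,"ax":24,"ay":0,"az":0,"grip":3},{"tx":0,"ty":0,"tz":0,"ax":28,"ay":0,"az":0,"grip":3},{"tx":0,"ty":0,"tz":0,"ax":30,"ay":0,"az":0,"grip":3},{"tx":0,"ty":0,"tz":0,"ax":30,"ay":0,"az":0,"grip":3},{"tx":0,"ty":0,"tz":0,"ax":30,"ay":0,"az":0,"grip":3},{"tx":0,"ty":0,"tz":0,"ax":30,"ay":0,"az":0,"grip":3},{"tx":0,"ty":0,"tz":0,"ax":30,"ay":0,"az":0,"grip":3}]' >/dev/null; python3 av.py
python3 -m pendant '[{"tx":0,"ty":0,"tz":0,"ax":-4,"ay":0,"az":0,"grip":3},{"tx":0,"ty":0,"tz":0,"ax":-9,"ay":0,"az":0,"grip":3},{"tx":0,"ty":0,"tz":0,"ax":-14,"ay":0,"az":0,"grip":3},{"tx":0,"ty":0,"tz":0,"ax":-18,"ay":0,"az":0,"grip":3},{"tx":0,"ty":0,"tz":0,"ax":-20,"ay":0,"az":0,"grip":3},{"tx":0,"ty":0,"tz":0,"ax":-20,"ay":0,"az":0,"grip":3},{"tx":0,"ty":0,"tz":0,"ax":-20,"ay":0,"az":0,"grip":3},{"tx":0,"ty":0,"tz":0,"ax":-20,"ay":0,"az":0,"grip":3}]' >/dev/null; python3 av.py; python3 go.py 498 -238 73 -0.1
```

```text
26.05 [ 498.5 -239.5  188.7] tilt [-25.   0.  -0.] F [-0.21 -2.35  5.08] Mx 1.106 +- 0.032 j [ 0.48  0.31 -0.42  1.74  0.62  1.16 -1.76] 38.5
27.1 [ 498.7 -238.6  188.7] tilt [-5.   0.  -0.1] F [-0.12 -0.45  5.66] Mx 0.245 +- 0.035 j [ 0.71  0.36 -0.46  1.6   0.26  1.21 -1.38] 38.4
28.45 [ 498.6 -239.1  188.8] tilt [25.  -0.  -0.1] F [0.22 2.31 5.3 ] Mx -1.089 +- 0.026 j [ 0.96  0.59 -0.52  1.36 -0.1   1.47 -1.06] 38.4
29.5 [ 498.4 -239.8  188.4] tilt [ 5. -0.  0.] F [ 0.02 -0.01  5.92] Mx -0.209 +- 0.028 j [ 0.81  0.42 -0.47  1.52  0.11  1.28 -1.24] 38.5
t cm [-0.04  0.83 11.51] rot deg [-5.   0.   0.1]
```

Extrapolating the moments to level gives about 0 for the right case and about −0.12 N m (left minus right) for the middle one, which is the ball's sign and size. The left case is too light to hold the ball. I'll put the right case back and confirm on the middle one when I pick it up again.

```bash
python3 -m pendant '[{"tx":0,"ty":0.2,"tz":1,"ax":-2,"ay":0,"az":0,"grip":3},{"tx":0,"ty":0.4,"tz":3,"ax":-4,"ay":0,"az":0,"grip":3},{"tx":0,"ty":0.6,"tz":5,"ax":-5,"ay":0,"az":0,"grip":3},{"tx":0,"ty":0.8,"tz":7,"ax":-5,"ay":0,"az":0,"grip":3},{"tx":0,"ty":0.8,"tz":9,"ax":-5,"ay":0,"az":0,"grip":3},{"tx":0,"ty":0.8,"tz":10.5,"ax":-5,"ay":0,"az":0,"grip":3},{"tx":0,"ty":0.8,"tz":11.2,"ax":-5,"ay":0,"az":0,"grip":3},{"tx":0,"ty":0.8,"tz":11.2,"ax":-5,"ay":0,"az":0,"grip":3},{"tx":0,"ty":0.8,"tz":11.2,"ax":-5,"ay":0,"az":0,"grip":3}]' >/dev/null; python3 av.py;python3 go.py 499 -239 69 -0.1
```

```text
30.65 [ 499.2 -237.7   77.2] tilt [-0.   0.1 -0. ] F [0.01 0.34 5.52] Mx -0.016 +- 0.021 j [ 0.73  0.49 -0.43  1.7   0.24  1.   -1.35] 38.1
t cm [-0.02  0.12  0.82] rot deg [ 0.  -0.1  0.1]
```

```bash
python3 -m pendant '[{"tx":0,"ty":0,"tz":0.3,"ax":0,"ay":0,"az":0,"grip":3},{"tx":0,"ty":0,"tz":0.6,"ax":0,"ay":0,"az":0,"grip":3},{"tx":0,"ty":0,"tz":0.8,"ax":0,"ay":0,"az":0,"grip":3},{"tx":0,"ty":0,"tz":0.8,"ax":0,"ay":0,"az":0,"grip":3},{"tx":0,"ty":0,"tz":0.8,"ax":0,"ay":0,"az":0,"grip":4.5},{"tx":0,"ty":0,"tz":0.8,"ax":0,"ay":0,"az":0,"grip":6},{"tx":0,"ty":0,"tz":0.8,"ax":0,"ay":0,"az":0,"grip":8.5},{"tx":0,"ty":0,"tz":0.8,"ax":0,"ay":0,"az":0,"grip":8.5},{"tx":0,"ty":0,"tz":0.8,"ax":0,"ay":0,"az":0,"grip":8.5},{"tx":0,"ty":0,"tz":-1,"ax":0,"ay":0,"az":0,"grip":8.5},{"tx":0,"ty":0,"tz":-5,"ax":0,"ay":0,"az":0,"grip":8.5},{"tx":0,"ty":0,"tz":-9,"ax":0,"ay":0,"az":0,"grip":8.5}]' >/dev/null; python3 av.py;python3 go.py 507.5 -24.5 150 11.5
```

```text
32.1 [ 498.2 -237.4  166. ] tilt [ 0.  -0.  -0.1] F [ 0.5   0.04 -0.81] Mx -0.014 +- 0.035 j [ 0.75  0.4  -0.46  1.6   0.19  1.19 -1.31] 85.2
t cm [  0.95 -21.29   1.6 ] rot deg [ -0.    0.  -11.4]
```

```bash
python3 -m pendant '[{"tx":0,"ty":-2,"tz":0,"ax":0,"ay":0,"az":-1,"grip":8.5},{"tx":0.2,"ty":-5,"tz":0,"ax":0,"ay":0,"az":-3,"grip":8.5},{"tx":0.4,"ty":-9,"tz":0,"ax":0,"ay":0,"az":-5,"grip":8.5},{"tx":0.6,"ty":-13,"tz":0.3,"ax":0,"ay":0,"az":-7,"grip":8.5},{"tx":0.8,"ty":-17,"tz":0.8,"ax":0,"ay":0,"az":-9.5,"grip":8.5},{"tx":0.9,"ty":-20,"tz":1.3,"ax":0,"ay":0,"az":-11,"grip":8.5},{"tx":0.95,"ty":-21.3,"tz":1.6,"ax":0,"ay":0,"az":-11.4,"grip":8.5},{"tx":0.95,"ty":-21.3,"tz":1.6,"ax":0,"ay":0,"az":-11.4,"grip":8.5},{"tx":0.95,"ty":-21.3,"tz":1.6,"ax":0,"ay":0,"az":-11.4,"grip":8.5}]' >/dev/null; python3 st.py
python3 - <<'E'
from h import *
w=manip.capture("wrist")["img"]
t=manip.capture("scene")["img"]
cv2.imwrite("pics/w4.png",np.hstack([cv2.resize(w,(400,300)),cv2.resize(t,(400,300))]))
E
python3 go.py 507.5 -24.5 67 11.5
```

```text
33.0 pos [507.4 -25.9 149.8] rel-down rotvec [ -0.1  -0.1 -11.4] F [ 0.44  1.14 -0.12] Mtool [-0.048  0.025  0.015] Mw [-0.042 -0.034 -0.015] j [ 0.48  0.35 -0.59  1.73  0.21  1.13 -1.54] open 85.1
t cm [ 0.02 -0.27  8.32] rot deg [ 0.1  0.  -0.3]
```

View pics/w4.png

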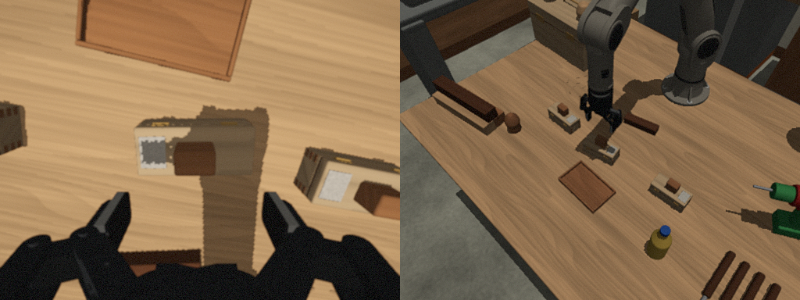

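The middle case's block at (195,158) is again between the fingers, and the other two cases stand upright. I'll grip and lift it, then check it at ±6°.

```bash
sed -i 's/range(6)/range(14)/;s/i<5/i<13/' av.py; python3 -m pendant '[{"tx":0,"ty":-0.1,"tz":2,"ax":0,"ay":0,"az":0,"grip":8.5},{"tx":0,"ty":-0.1,"tz":5,"ax":0,"ay":0,"az":0,"grip":8.5},{"tx":0,"ty":-0.1,"tz":7.3,"ax":0,"ay":0,"az":0,"grip":8.5},{"tx":0,"ty":-0.1,"tz":8,"ax":0,"ay":0,"az":0,"grip":7},{"tx":0,"ty":-0.1,"tz":8.1,"ax":0,"ay":0,"az":0,"grip":5},{"tx":0,"ty":-0.1,"tz":8.1,"ax":0,"ay":0,"az":0,"grip":3},{"tx":0,"ty":-0.1,"tz":8.1,"ax":0,"ay":0,"az":0,"grip":3},{"tx":0,"ty":-0.1,"tz":8.1,"ax":0,"ay":0,"az":0,"grip":3},{"tx":0,"ty":-0.1,"tz":8.1,"ax":0,"ay":0,"az":0,"grip":3}]' 80 | tail -2
python3 -m pendant '[{"tx":0,"ty":0,"tz":-0.5,"ax":0,"ay":0,"az":0,"grip":3},{"tx":0,"ty":0,"tz":-2,"ax":0,"ay":0,"az":0,"grip":3},{"tx":0,"ty":0,"tz":-4,"ax":0,"ay":0,"az":0,"grip":3},{"tx":0,"ty":0,"tz":-6,"ax":0,"ay":0,"az":0,"grip":3},{"tx":0,"ty":0,"tz":-8,"ax":0,"ay":0,"az":0,"grip":3},{"tx":0,"ty":0,"tz":-10,"ax":0,"ay":0,"az":0,"grip":3},{"tx":0,"ty":0,"tz":-11.5,"ax":-5,"ay":0,"az":0,"grip":3},{"tx":0,"ty":0,"tz":-12,"ax":-10,"ay":0,"az":0,"grip":3},{"tx":0,"ty":0,"tz":-12,"ax":-12,"ay":0,"az":0,"grip":3},{"tx":0,"ty":0,"tz":-12,"ax":-12,"ay":0,"az":0,"grip":3},{"tx":0,"ty":0,"tz":-12,"ax":-12,"ay":0,"az":0,"grip":3}]' >/dev/null
python3 -m pendant '[{"tx":0,"ty":0,"tz":0,"ax":3,"ay":0,"az":0,"grip":3},{"tx":0,"ty":0,"tz":0,"ax":6,"ay":0,"az":0,"grip":3},{"tx":0,"ty":0,"tz":0,"ax":8,"ay":0,"az":0,"grip":3},{"tx":0,"ty":0,"tz":0,"ax":8,"ay":0,"az":0,"grip":3},{"tx":0,"ty":0,"tz":0,"ax":8,"ay":0,"az":0,"grip":3},{"tx":0,"ty":0,"tz":0,"ax":8,"ay":0,"az":0,"grip":3},{"tx":0,"ty":0,"tz":0,"ax":8,"ay":0,"az":0,"grip":3}]' >/dev/null; python3 av.py
python3 -m pendant '[{"tx":0,"ty":0,"tz":0,"ax":4,"ay":0,"az":0,"grip":3},{"tx":0,"ty":0,"tz":0,"ax":9,"ay":0,"az":0,"grip":3},{"tx":0,"ty":0,"tz":0,"ax":14,"ay":0,"az":0,"grip":3},{"tx":0,"ty":0,"tz":0,"ax":16,"ay":0,"az":0,"grip":3},{"tx":0,"ty":0,"tz":0,"ax":16,"ay":0,"az":0,"grip":3},{"tx":0,"ty":0,"tz":0,"ax":16,"ay":0,"az":0,"grip":3},{"tx":0,"ty":0,"tz":0,"ax":12,"ay":0,"az":0,"grip":3},{"tx":0,"ty":0,"tz":0,"ax":8,"ay":0,"az":0,"grip":3},{"tx":0,"ty":0,"tz":0,"ax":8,"ay":0,"az":0,"grip":3},{"tx":0,"ty":0,"tz":0,"ax":8,"ay":0,"az":0,"grip":3},{"tx":0,"ty":0,"tz":0,"ax":8,"ay":0,"az":0,"grip":3},{"tx":0,"ty":0,"tz":0,"ax":8,"ay":0,"az":0,"grip":3}]' >/dev/null; python3 av.py;python3 go.py 641 38 172 0
```

```text
opening: 38.2
finger_force: 83.0
36.45 [507.7 -23.5 189.4] tilt [ -4.    0.4 -11.4] F [-0.14 -0.43  4.92] Mx 0.094 +- 0.035 j [ 0.44  0.3  -0.59  1.69  0.25  1.21 -1.59] 38.4
38.3 [507.7 -23.4 189.4] tilt [  4.   -0.4 -11.5] F [-0.03  0.21  5.22] Mx -0.078 +- 0.03 j [ 0.53  0.32 -0.6   1.66  0.12  1.22 -1.45] 38.1
t cm [14.29 -3.24  1.97] rot deg [-4.   0.4 11.5]
```

Confirmed: at ±4° the middle case's moment is 0.08 N m short of a sound case's, exactly the ball. I'll present it over the tray.

```bash
python3 -m pendant '[{"tx":1,"ty":-0.2,"tz":0,"ax":-1,"ay":0,"az":1,"grip":3},{"tx":2.5,"ty":-0.5,"tz":0.2,"ax":-2,"ay":0,"az":2,"grip":3},{"tx":4.5,"ty":-1,"tz":0.5,"ax":-3,"ay":0,"az":4,"grip":3},{"tx":6.5,"ty":-1.5,"tz":0.8,"ax":-4,"ay":0.2,"az":6,"grip":3},{"tx":8.5,"ty":-2,"tz":1.1,"ax":-4,"ay":0.4,"az":8,"grip":3},{"tx":10.5,"ty":-2.4,"tz":1.4,"ax":-4,"ay":0.4,"az":9.5,"grip":3},{"tx":12.5,"ty":-2.8,"tz":1.7,"ax":-4,"ay":0.4,"az":11,"grip":3},{"tx":13.8,"ty":-3.1,"tz":1.7,"ax":-4,"ay":0.4,"az":11.5,"grip":3},{"tx":14.3,"ty":-3.2,"tz":1.7,"ax":-4,"ay":0.4,"az":11.5,"grip":3},{"tx":14.3,"ty":-3.2,"tz":1.7,"ax":-4,"ay":0.4,"az":11.5,"grip":3},{"tx":14.3,"ty":-3.2,"tz":1.7,"ax":-4,"ay":0.4,"az":11.5,"grip":3},{"tx":14.3,"ty":-3.2,"tz":1.7,"ax":-4,"ay":0.4,"az":11.5,"grip":3}]' ; python3 av.py
python3 - <<'E'
from h import *
w=manip.capture("top")["img"]
t=manip.capture("scene")["img"]
cv2.imwrite("pics/w5.png",np.hstack([cv2.resize(w,(400,300)),cv2.resize(t,(400,300))]))
E
```

```text
t: 39.5
eef_pos: [640.6, 36.6, 174.7]
tcp_rot: [1.0, -0.001, -0.0, 0.001]
wrist_force: [-0.1, -0.8, -5.3]
opening: 38.2
finger_force: 84.2
40.15 [641.2  37.4 174.6] tilt [-0. -0.  0.] F [-0.15  0.04  5.28] Mx 0.057 +- 0.021 j [ 0.23  0.59 -0.51  1.31  0.28  1.32 -1.85] 38.2
```

View pics/w5.png

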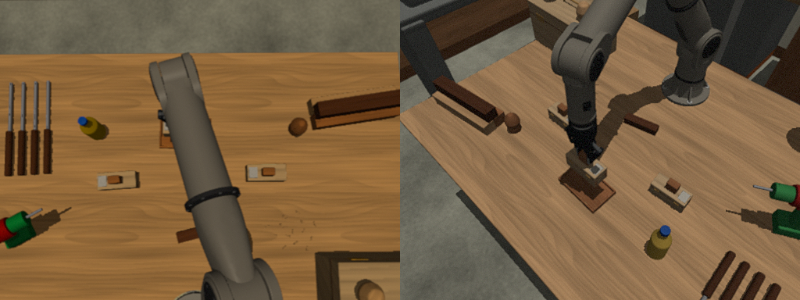

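The middle case is held level over the tray, the other two stand upright, and the bottle and egg haven't moved. I'm handing in.

```bash
python3 -c "
from bench import manip
print(manip.close_job())"
```

```text
the job is handed in; nothing more can be done
None
```

The middle case is the one that rattles: I handed in with it held level about 10 cm above the middle of the tray, the other two cases back upright where they stood and the bottle and egg untouched; the hand-in returned no verdict.

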